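Set out the week's offer on the checkout display board

ROBOT

A 6-joint arm with a two-finger parallel gripper is mounted at the origin on the work surface. World frame = base frame: x ahead of the robot, y to its left, z up, the work surface at z = 0. Lengths are in m, angles in rad, forces in N, time in s.
With the tool pointing down it reaches from about 0.25 to 0.775 m from the base axis. Payload 8.9 kg.
Tool frame: the origin (TCP) lies midway between the tips of the shut fingers; the grasp point (between the pads) lies 19 mm behind it; z points along the fingers, y is the direction in which the jaws open and shut (so a half turn about z gives the same grasp; the last joint's range is limited). The gripper opens to 85 mm and grips with 20 to 120 N. Pads are 22 mm wide; open, the fingers measure 114 mm over their backs; the gripper's body (76 mm by 85 mm) begins 54 mm behind the grasp point. The pads swing forward as they close: fully open they stand 13 mm farther back than shut.
Start: joints at [-1.29, 0.291, -0.153, 1.127, 0, 1.431], TCP at [0.214, -0.479, 0.231] pointing down, gripper open.
Joint ranges: [-2.52, 2.52], [-0.91, 1.74], [-1.3, 1.37], [-1.96, 2.02], [-1.52, 1.47], [-3.14, 3.14]. Speed limits (rad/s): [2.22, 2.22, 2.79, 3.14, 3.14, 3.14].

INTERFACE

Orientations are given as a 3x3 rotation matrix whose columns are the frame's x, y, z axes.
In Python, from workcell import ctrl gives the robot as it stands.
- The arm moves only by the shell command python3 -m pendant 'ROWS' [FORCE]. ROWS is JSON, a list of rows, each an object with "slide": the shift along the tool's x, y, z in mm, a list of three; "roll": the turn about the tool's z in rad; "jaw": the closure, from -1 (fully open) to 1 (shut), so that 0 is half open. A call has 1 to 5 rows; each row shifts and turns the commanded pose from where the row before left it, along the tool's axes as they then stand; what a row does not reach is not made up. A row lasts 1/8 s, in which the tool goes at most 62.5 mm and 10.7 degrees, less where a joint would pass 70% of its speed; a pose out of reach is approached as far as the arm can. A call with a gripper value outside its range is refused whole. The fingers move at their own pace and stop on an object; FORCE is the grip in N (left out, the last holds). Time passes only in rows, so rows that do not move let the fingers close. It gives the time, the measured TCP pose, the force and the opening at its end, in the units of the state.
- ctrl.state(): the state, without advancing time (a new reading comes with each control period).
- ctrl.capture(name): name is "scene" or "top" or "wrist"; returns a dict with "img" (480x640x3 uint8, red, green, blue), "fov_y" (degrees; the focal length in pixels is half the picture's height over the tangent of half this angle, whatever the lens; pixels are square), "cx", "cy" (the principal point, pixels), "rvec" (rotation vector, rad) and "tvec" (3), from world to camera coordinates, as OpenCV has them; the wrist camera has in their place "hand_eye" (4x4, takes a point from camera to tool coordinates, whose origin is the TCP and whose axes are the flange's). Camera axes: x right, y down, z forward; pixel columns grow to the right and rows downward; lengths in m; the calibration is good to about 2 mm. The wrist camera is an equidistant fisheye: a pixel r from the principal point sees the ray r / f radians off the axis. A picture is of the moment at which its call begins: read the wrist's pose just before it. There is no depth.
- ctrl.job_done(): hands the job in, once; it reports no verdict.
The state is a dict: "time": time; "joints": joint angles; "qvel": joint speeds; "joint_efforts": joint torques, N m; "ee_pos": TCP position; "tcp_rot": TCP orientation; "wrist_force": force on the tool from outside, world axes, zero at the start; "ft_torque": the same for the moment, N m; "opening": finger opening in m.
Only numpy, scipy, OpenCV 4.12 (cv2) and the standard library are available. Lean on these libraries where they do the work, as an engineer would, in place of code of your own. Each camera call takes 0.05 s, during which the arm holds its last target.

TASK

Set out this week's offer on the wooden display board: the red-lidded spread, the yellow-lidded honey and the green tin each stand close behind the price ticket of their own colour (on the robot's side of it), centred on it, and the blue tin is stacked squarely on the green tin. The tea box stands close behind the honey, in line with it and its ticket, a broad face square to the customers. Set everything down gently and upright, dropping and toppling nothing, and leave the card terminal and the till roll where they are.

Things in the scene. Friction and masses are not known exactly. Their poses are not given: they have to be found in the camera images.
- spread_center (a point): jar of chocolate spread: dark brown glass, red lid, cream label with a red band. Its point is at its centre, 45 mm above its underside; z is its upright axis. Round: 64 mm across and 90 mm tall (body to 68 mm, then the 61 mm lid). About 0.38 kg. Starts upright on the counter
- honey_center (a point): jar of honey: amber glass, yellow lid, cream label with a yellow band. Its point is at its centre, 45 mm above its underside; z is its upright axis. Round: 64 mm across and 90 mm tall (body to 68 mm, then the 61 mm lid). About 0.38 kg. Starts upright on the counter
- green_tin_center (a point): small food tin, green label with a cream band, green lid with a steel rim. Its point is at its centre, 30 mm above its underside; z is its upright axis. Round: 64 mm across, 60 mm tall, flat ends that stack. About 0.24 kg. Starts upright on the counter
- blue_tin_center (a point): small food tin, blue label with a cream band, blue lid with a steel rim. Its point is at its centre, 30 mm above its underside; z is its upright axis. Round: 64 mm across, 60 mm tall, flat ends that stack. About 0.24 kg. Starts upright on the counter
- tea_center (a point): upright plum-coloured carton of tea with a cream band: 45 mm thick (its x), 58 mm wide (its y), 110 mm tall (z). Its broad faces look along its +x and -x; either may face the customers. Its point is at its centre, 55 mm above its underside; a short gripper should take it within 40 mm of its top. About 0.15 kg. Starts upright on the counter, turned up to 35 degrees
- ticket_red: Red price ticket fixed on the display board: card 76 mm wide leaning back over a grey foot, 38 mm tall, within 18 mm of the origin in x. Origin: middle of the foot's underside, on the board's top, 15 mm above the counter. +x: towards the customers, away from the robot; behind is -x; y along the board, z up. Tickets stand about 140 mm apart, in any order. Product's centre: about 70 mm behind
- ticket_yellow: Yellow price ticket fixed on the display board: card 76 mm wide leaning back over a grey foot, 38 mm tall, within 18 mm of the origin in x. Origin: middle of the foot's underside, on the board's top, 15 mm above the counter. +x: towards the customers, away from the robot; behind is -x; y along the board, z up. Honey's centre: about 70 mm behind; tea's about 155 mm behind (the board ends at 220 mm)
- ticket_green: Green price ticket fixed on the display board: card 76 mm wide leaning back over a grey foot, 38 mm tall, within 18 mm of the origin in x. Origin: middle of the foot's underside, on the board's top, 15 mm above the counter. +x: towards the customers, away from the robot; behind is -x; y along the board, z up. Product's centre: about 70 mm behind. The board is fixed, 240 x 460 mm
- terminal_center (a point): black card terminal lying on the counter beyond the stock, 165 x 78 mm, 45 mm tall, point at its centre half-way up; leave it alone
- till_roll_center (a point): white paper till roll standing on the counter beside the stock, 58 mm across and 58 mm tall, point at its centre; leave it alone
Not all that is in view belongs to the job. Of the things like the part that bears blue_tin_center, leave any that is pink; of the rest the larger one is meant. There is more than one size of the part that bears honey_center; the job needs the middle-sized.

How it is judged:
At the end, for the whole second after the job is handed in: Spread, honey, green tin: on the board, 45-95 mm behind their tickets, within 15 mm sideways. Blue tin on green, within 12 mm. Tea on the board, within 15 mm of the yellow ticket's middle line, over 95 mm behind it, under 115 mm from the honey, square within 15 deg. All upright, released, at rest (x of spread_center in the frame of ticket_red between -0.095 and -0.045 m and y of spread_center in the frame of ticket_red between -0.015 and 0.015 m and z of spread_center in the frame of ticket_red between 0.037 and 0.053 m and x of honey_center in the frame of ticket_yellow between -0.095 and -0.045 m and y of honey_center in the frame of ticket_yellow between -0.015 and 0.015 m and z of honey_center in the frame of ticket_yellow between 0.037 and 0.053 m and x of green_tin_center in the frame of ticket_green between -0.095 and -0.045 m and y of green_tin_center in the frame of ticket_green between -0.015 and 0.015 m and z of green_tin_center in the frame of ticket_green between 0.022 and 0.038 m and horizontal distance between blue_tin_center and green_tin_center below 0.012 m and z of blue_tin_center in the frame of ticket_green between 0.082 and 0.098 m and y of tea_center in the frame of ticket_yellow between -0.015 and 0.015 m and x of tea_center in the frame of ticket_yellow below -0.095 m and horizontal distance between tea_center and honey_center below 0.115 m and angle between the x axis of tea_center and the x axis of ticket_yellow, either way round below 0.26 rad and z of tea_center in the frame of ticket_yellow between 0.047 and 0.063 m and angle between each of spread_center, honey_center, green_tin_center, blue_tin_center, tea_center's own z axis and vertical below 0.1 rad and linear speed of each of spread, honey, green_tin, blue_tin, tea below 0.02 m/s and angular speed of each of spread, honey, green_tin, blue_tin, tea below 0.3 rad/s); the robot touches nothing.
It fails at once if a product is toppled (leans more than about 35 degrees) (angle between any of spread_center, honey_center, green_tin_center, blue_tin_center, tea_center's own z axis and vertical above 0.6 rad).
It fails at once if a product is dropped (out of the fingers and moving faster than 0.6 m/s, a fall of some 2 cm) ((linear speed of spread above 0.6 m/s and not (contact force between the fingers and spread above 0.1 N)) or (linear speed of honey above 0.6 m/s and not (contact force between the fingers and honey above 0.1 N)) or (linear speed of green_tin above 0.6 m/s and not (contact force between the fingers and green_tin above 0.1 N)) or (linear speed of blue_tin above 0.6 m/s and not (contact force between the fingers and blue_tin above 0.1 N)) or (linear speed of tea above 0.6 m/s and not (contact force between the fingers and tea above 0.1 N))).
It fails at once if the card terminal or the till roll is shifted by more than 3 cm (distance of any of terminal_center, till_roll_center from where it was at the start of the episode above 0.03 m).
It also fails if it takes over 125 s, if anything falls off the work surface, if the arm or the gripper's body presses on something with over 40 N, if the wrist force passes 120 N, or if a joint passes its speed limit or range.

## Working session

There is one attempt and no reset: what is moved stays moved. The work goes in short steps, Python scripts to look and compute and a shell command to move; the robot and the scene stay as the last step left them, time stands still between calls to the robot, and variables do not carry over. Pictures are saved under pics/ and viewed, and the job is handed in when it is done.

```bash
ls; mkdir -p pics
cat > h.py <<'E'
import numpy as np, cv2
from workcell import ctrl
def cap(name,fn=None):
    c=ctrl.capture(name)
    np.save(f'/tmp/{name}.npy',c,allow_pickle=True)
    if fn: cv2.imwrite('pics/'+fn,c['img'][:,:,::-1])
    return c
def load(name): return np.load(f'/tmp/{name}.npy',allow_pickle=True).item()
def ray(c,u,v,z):
    f=240/np.tan(np.radians(c['fov_y'])/2)
    R=cv2.Rodrigues(np.array(c['rvec'],float))[0]; t=np.array(c['tvec'],float).ravel()
    d=R.T@np.array([(u-c['cx'])/f,(v-c['cy'])/f,1]); o=-R.T@t
    return o+d*(z-o[2])/d[2]
def proj(c,p):
    f=240/np.tan(np.radians(c['fov_y'])/2)
    R=cv2.Rodrigues(np.array(c['rvec'],float))[0]; t=np.array(c['tvec'],float).ravel()
    q=R@np.array(p)+t
    return np.array([c['cx']+f*q[0]/q[2],c['cy']+f*q[1]/q[2]])
E
python3 - <<'E'
from h import *
s=ctrl.state();print(s)
for n in('top','scene'):
    c=cap(n,n+'0.png');R=cv2.Rodrigues(np.array(c['rvec'],float))[0];print(n,c['fov_y'],-R.T@np.array(c['tvec']).ravel(),R.round(2).tolist())
E
```

```text
pics
{'time': 0.0, 'joints': array([-1.29032117e+00,  2.91264581e-01, -1.54099009e-01,  1.12671700e+00,
        7.38415542e-06,  1.43149092e+00]), 'qvel': array([ 4.23871155e-04, -5.46635898e-05, -8.76595617e-04,  4.39832257e-04,
        7.07172340e-05,  8.17040949e-04]), 'joint_efforts': array([-1.13053276e-03, -5.37141573e+01,  3.31369758e+01,  1.58421113e-02,
       -2.54756787e-04, -1.47415648e-05]), 'ee_pos': array([ 0.21385192, -0.47899992,  0.23075066]), 'tcp_rot': array([[ 9.13178430e-01,  4.07559852e-01, -3.48404787e-04],
       [ 4.07559958e-01, -9.13177613e-01,  1.23612541e-03],
       [ 1.85639636e-04, -1.27079890e-03, -9.99999175e-01]]), 'wrist_force': array([ 0.51890864, -0.40138641,  1.10054007]), 'ft_torque': array([-0.04931063, -0.01727657,  0.03131951]), 'opening': 0.08525056545125462}
top 56.60835940655491 [ 0.44140252 -0.05490451  0.96051093] [[0.0, -1.0, -0.02], [-1.0, -0.0, -0.08], [0.08, 0.02, -1.0]]
scene 49.590324867806366 [ 1.43631471 -0.44778375  0.87601798] [[0.41, 0.91, 0.0], [0.58, -0.26, -0.77], [-0.7, 0.32, -0.64]]
```

View pics/top0.png

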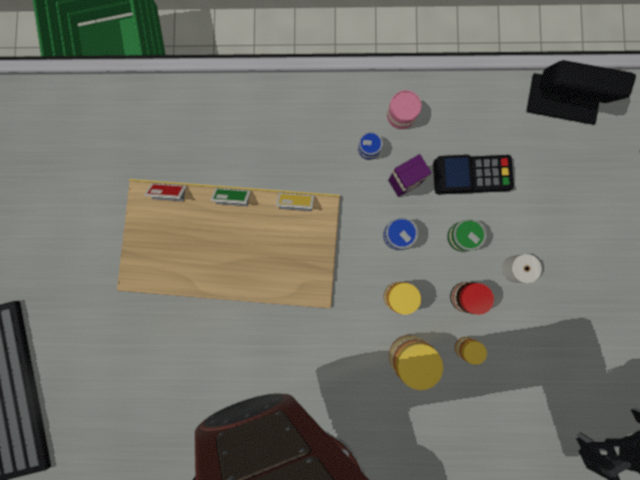

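View pics/scene0.png

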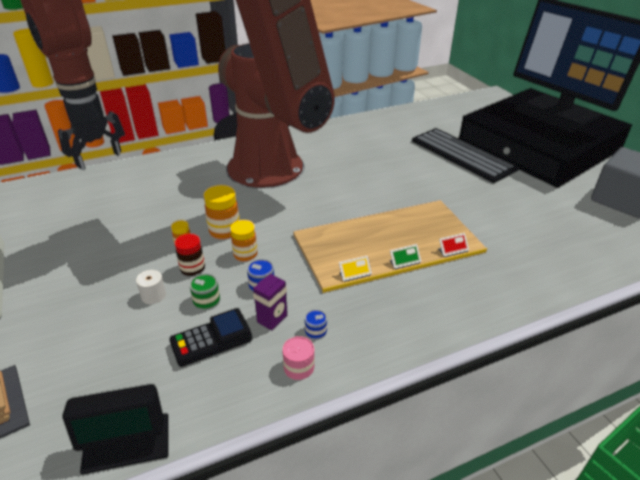

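The top picture shows the tickets at the front of the board: red (167,191), green (232,196) and yellow (296,201). The middle-sized honey is at (404,298), spread (475,298), green tin (467,236), large blue tin (401,234) and tea (410,175). I'll enlarge these areas.

Run:
```python
from h import *
c=load('top');im=c['img'][:,:,::-1]
def crop(u,v,w,h,k,fn): cv2.imwrite('pics/'+fn,cv2.resize(im[v:v+h,u:u+w],None,fx=k,fy=k,interpolation=cv2.INTER_CUBIC))
crop(360,130,180,130,4.4,'c1.png');crop(360,205,180,130,4.4,'c2.png');crop(110,170,240,140,3.3,'c3.png')
```

```text
(no output)
```

View pics/c1.png

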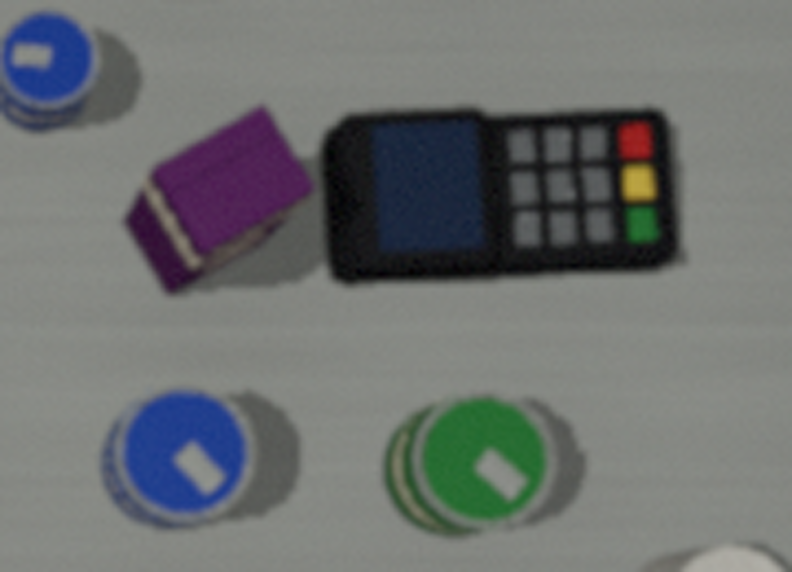

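View pics/c2.png

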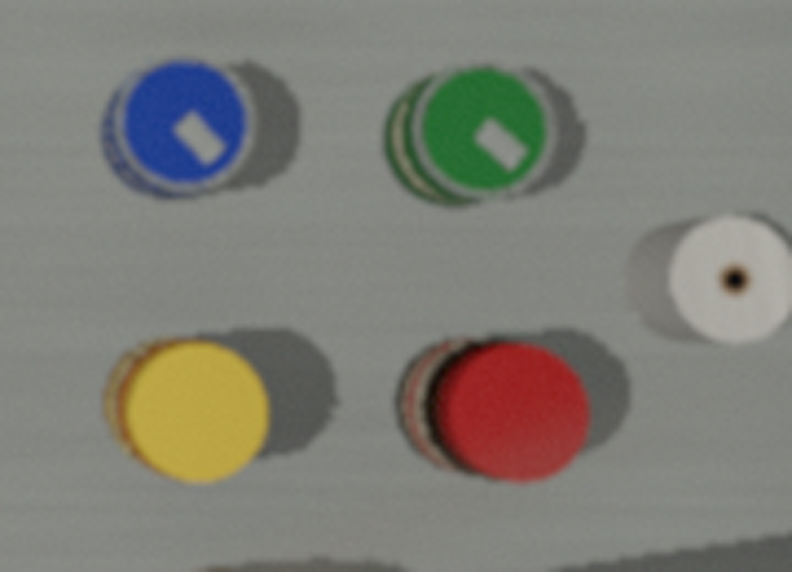

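View pics/c3.png

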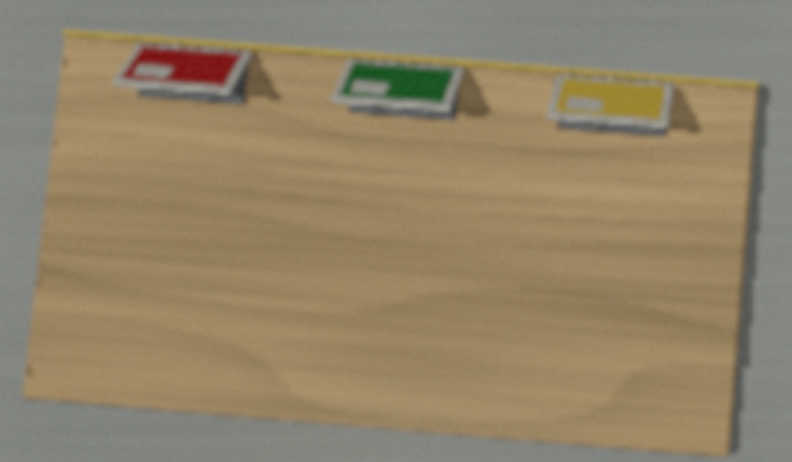

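Run:
```python
from h import *
c=load('top')
def P(x,y,o,k,z): return ray(c,o[0]+x/k,o[1]+y/k,z)[:2]
o2=(360,205);o1=(360,130);o3=(110,170)
for n,x,y,z in[('blue',184,122,.06),('green',482,130,.06),('honey',198,411,.09),('spread',514,411,.09),('roll',732,280,.058)]:
    print(n,P(x,y,o2,4.4,z).round(4))
t=[P(x,y,o1,4.4,.11) for x,y in[(152,182),(263,106),(315,186),(200,264)]]
print('tea',np.mean(t,0).round(4)); 
for i in range(4):
    d=t[(i+1)%4]-t[i];print(np.linalg.norm(d).round(4),np.degrees(np.arctan2(d[1],d[0])).round(1))
b=[P(x,y,o3,3.3,.015) for x,y in[(65,38),(757,88),(728,455),(25,397)]]
print('board',np.round(b,4).tolist())
for i in range(4):
    d=b[(i+1)%4]-b[i];print(np.linalg.norm(d).round(4),np.degrees(np.arctan2(d[1],d[0])).round(1))
for n,a in[('red',[(138,95),(245,102)]),('green',[(349,111),(456,118)]),('yel',[(557,127),(667,133)])]:
    q=[P(x,y,o3,3.3,.018) for x,y in a];print(n,np.round(q,4).tolist(),np.mean(q,0).round(4),np.linalg.norm(q[0]-q[1]).round(4))
```

```text
blue [ 0.53   -0.1967]
green [ 0.5263 -0.3325]
honey [ 0.3996 -0.1964]
spread [ 0.4001 -0.334 ]
roll [ 0.458  -0.4441]
tea [ 0.643  -0.2115]
0.0596 -55.4
0.0421 -148.3
0.0613 124.3
0.0419 29.3
board [[0.6463, 0.3845], [0.6121, -0.0714], [0.3757, -0.0527], [0.4109, 0.4015]]
0.4572 -94.3
0.2371 175.5
0.4556 85.6
0.2359 -4.1
red [[0.6077, 0.3334], [0.6029, 0.2627]] [0.6053 0.298 ] 0.0708
green [[0.5969, 0.1942], [0.5922, 0.1242]] [0.5945 0.1592] 0.0702
yel [[0.5862, 0.0583], [0.5822, -0.0131]] [0.5842 0.0226] 0.0715
```

```bash
cat >> h.py <<'E'
def to(x,y,z,yaw=None):
    s=ctrl.state();R=s['tcp_rot'];d=np.array([x,y,z])-s['ee_pos']
    print('t',round(s['time'],2),'pos',s['ee_pos'].round(4),'slide mm',(R.T@d*1000).round(1),'yaw',np.degrees(np.arctan2(R[1,0],R[0,0])).round(2),'jawyaw',np.degrees(np.arctan2(R[1,1],R[0,1])).round(2),'open',round(s['opening'],4),'F',s['wrist_force'].round(1),'tilt',R[:2,2].round(4),'q',s['joints'].round(2))
E
python3 -m pendant '[{"slide":[0,0,0],"roll":-0.18},{"slide":[0,0,0],"roll":-0.18},{"slide":[0,0,0],"roll":-0.18},{"slide":[0,0,0],"roll":-0.18},{"slide":[0,0,0],"roll":-0.18}]' 40
python3 -c "
from h import *
to(.4001,-.334,.2)"
```

```text
t 0.1 pos [ 0.2139 -0.479   0.2308] slide mm [229.2 -56.5  30.9] yaw 24.05 jawyaw -65.95 open 0.0852 F [-0.1 -0.2 -0.9] tilt [-0.0003  0.0011] q [-1.29  0.29 -0.15  1.13 -0.    1.43]schema error: expected keys slide, roll, jaw
```

```bash
python3 -m pendant '[{"slide":[0,0,0],"roll":-0.18,"jaw":-1},{"slide":[0,0,0],"roll":-0.18,"jaw":-1},{"slide":[0,0,0],"roll":-0.18,"jaw":-1},{"slide":[0,0,0],"roll":-0.18,"jaw":-1},{"slide":[0,0,0],"roll":-0.18,"jaw":-1}]' 40
python3 -m pendant '[{"slide":[0,0,0],"roll":-0.18,"jaw":-1},{"slide":[0,0,0],"roll":-0.18,"jaw":-1},{"slide":[0,0,0],"roll":-0.18,"jaw":-1},{"slide":[0,0,0],"roll":-0.18,"jaw":-1},{"slide":[0,0,0],"roll":-0.18,"jaw":-1}]'
python3 -m pendant '[{"slide":[0,0,0],"roll":-0.18,"jaw":-1},{"slide":[0,0,0],"roll":-0.18,"jaw":-1},{"slide":[0,0,0],"roll":-0.18,"jaw":-1},{"slide":[0,0,0],"roll":-0.18,"jaw":-1},{"slide":[0,0,0],"roll":-0.13,"jaw":-1}]'
python3 -c "
from h import *
to(.4001,-.334,.2)"
```

```text
time: 0.72
ee_pos: [0.2139, -0.4791, 0.231]
tcp_rot: [[0.243, 0.97, -0.0], [0.97, -0.243, 0.001], [0.001, -0.0, -1.0]]
wrist_force: [0.2, -0.5, 0.2]
opening: 0.0858
time: 1.35
ee_pos: [0.2139, -0.4792, 0.2309]
tcp_rot: [[-0.609, 0.793, -0.0], [0.793, 0.609, 0.001], [0.001, 0.0, -1.0]]
wrist_force: [0.8, 0.7, 0.3]
opening: 0.0854
time: 1.98
ee_pos: [0.2139, -0.4792, 0.231]
tcp_rot: [[-0.998, 0.067, -0.0], [0.067, 0.998, 0.001], [0.0, 0.001, -1.0]]
wrist_force: [0.2, -0.1, 0.4]
opening: 0.0852
t 1.98 pos [ 0.2139 -0.4792  0.231 ] slide mm [-176.1  157.2   31. ] yaw 176.17 jawyaw 86.17 open 0.0852 F [ 0.2 -0.1  0.4] tilt [-0.0002  0.0008] q [-1.29  0.29 -0.15  1.13  0.   -1.22]
```

```bash
python3 -m pendant '[{"slide":[-44,39,0],"roll":0,"jaw":-1},{"slide":[-44,39,0],"roll":0,"jaw":-1},{"slide":[-44,39,0],"roll":0,"jaw":-1},{"slide":[-44,40,0],"roll":0,"jaw":-1},{"slide":[0,0,40],"roll":0,"jaw":-1}]'
python3 -c "
from h import *
to(.4001,-.334,.026)
c=cap('wrist','w1.png');print(c['hand_eye'],c['fov_y'],c['cx'],c['cy'])"
```

```text
time: 2.6
ee_pos: [0.4049, -0.3342, 0.1928]
tcp_rot: [[-0.998, 0.066, 0.004], [0.066, 0.998, -0.003], [-0.004, -0.003, -1.0]]
wrist_force: [0.3, -0.6, -1.3]
opening: 0.0853
t 2.6 pos [ 0.4049 -0.3342  0.1928] slide mm [  5.5   0.4 166.7] yaw 176.19 jawyaw 86.19 open 0.0853 F [ 0.3 -0.6 -1.3] tilt [ 0.004  -0.0033] q [-0.83  0.31 -0.23  1.03  0.   -0.76]
[[ 7.32127692e-04 -9.58373048e-01 -2.85518062e-01  7.22153450e-02]
 [ 9.99999661e-01  8.09431683e-04 -1.52740128e-04 -1.56198407e-04]
 [ 3.77489388e-04 -2.85517854e-01  9.58373316e-01 -1.42644408e-01]
 [ 0.00000000e+00  0.00000000e+00  0.00000000e+00  1.00000000e+00]] 65.70646984690485 320.76908947003403 238.01117499767668
```

View pics/w1.png

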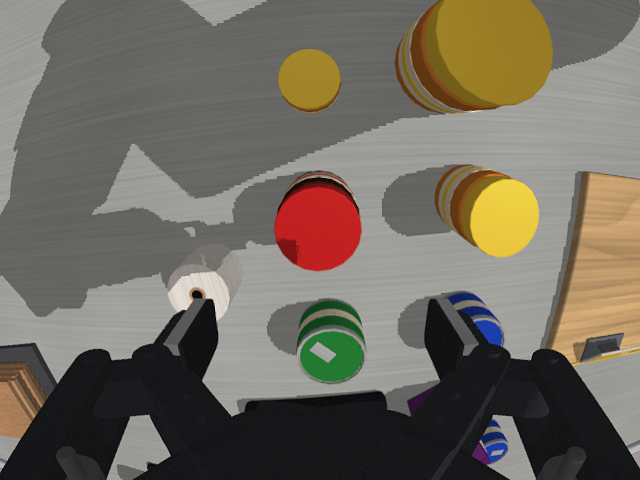

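Wrist picture: the red lid is centred at about (318,226), sideways midway between the fingers. I'll convert that pixel to a position as a check.

```bash
cat >> h.py <<'E'
def wray(c,s,u,v,z):
    f=240/np.tan(np.radians(c['fov_y'])/2)
    a=np.array([u-c['cx'],v-c['cy']]);r=np.linalg.norm(a)+1e-9;th=r/f
    d=np.r_[a/r*np.sin(th),np.cos(th)]
    H=np.array(c['hand_eye']);R=s['tcp_rot']
    o=s['ee_pos']+R@H[:3,3];d=R@H[:3,:3]@d
    return o+d*(z-o[2])/d[2]
E
python3 -c "
from h import *
c=load('wrist');s=ctrl.state()
for n,u,v,z in [('spread',318,227,.09),('honey',504,217.5,.09),('green',332,354,.06),('roll',196,295,.058)]: print(n,wray(c,s,u,v,z)[:2].round(4))
to(.4001,-.334,.026)
"
```

```text
spread [ 0.392  -0.3336]
honey [ 0.3933 -0.1995]
green [ 0.5134 -0.3301]
roll [ 0.4516 -0.4402]
t 2.65 pos [ 0.401  -0.3325  0.1864] slide mm [  0.3  -2.1 160.4] yaw 176.11 jawyaw 86.1 open 0.0853 F [-2.8  2.1 -5.9] tilt [-0.0029  0.0034] q [-0.83  0.32 -0.24  1.02  0.   -0.76]
```

```bash
python3 -m pendant '[{"slide":[0,-1,50],"roll":0,"jaw":-1},{"slide":[0,0,45],"roll":0,"jaw":-1},{"slide":[0,0,35],"roll":0,"jaw":-1},{"slide":[0,0,20],"roll":0,"jaw":-1},{"slide":[0,0,9],"roll":0,"jaw":-1}]'
python3 -m pendant '[{"slide":[0,0,0],"roll":0,"jaw":-1},{"slide":[0,0,0],"roll":0,"jaw":0.3},{"slide":[0,0,0],"roll":0,"jaw":1},{"slide":[0,0,0],"roll":0,"jaw":1},{"slide":[0,0,0],"roll":0,"jaw":1}]' 40
python3 -c "
from h import *
to(.4001,-.334,.026)"
```

```text
time: 3.28
ee_pos: [0.3998, -0.3362, 0.0314]
tcp_rot: [[-0.997, 0.073, -0.002], [0.073, 0.997, 0.002], [0.002, 0.002, -1.0]]
wrist_force: [-0.3, 0.9, 0.4]
opening: 0.0851
time: 3.9
ee_pos: [0.4012, -0.337, 0.0335]
tcp_rot: [[-0.997, 0.072, 0.001], [0.072, 0.997, -0.001], [-0.001, -0.001, -1.0]]
wrist_force: [-1.9, 0.5, 5.7]
opening: 0.0627
t 3.9 pos [ 0.4012 -0.337   0.0335] slide mm [1.3 2.9 7.4] yaw 175.89 jawyaw 85.89 open 0.0627 F [-1.9  0.5  5.7] tilt [ 0.0011 -0.0013] q [-0.84  0.49 -0.44  0.64  0.   -0.77]
```

```bash
python3 -m pendant '[{"slide":[0,0,0],"roll":0,"jaw":1},{"slide":[0,0,-5],"roll":0,"jaw":1},{"slide":[0,0,-15],"roll":0,"jaw":1},{"slide":[0,0,-20],"roll":0,"jaw":1},{"slide":[0,0,0],"roll":0,"jaw":1}]' 40
python3 -c "
from h import *
to(.4001,-.334,.026)
c=cap('wrist','w2.png');"
```

```text
time: 4.53
ee_pos: [0.4017, -0.3375, 0.0742]
tcp_rot: [[-0.997, 0.072, 0.002], [0.072, 0.997, -0.003], [-0.002, -0.002, -1.0]]
wrist_force: [-0.6, 0.7, -4.1]
opening: 0.0629
t 4.53 pos [ 0.4017 -0.3375  0.0742] slide mm [ 2.   3.5 48.2] yaw 175.89 jawyaw 85.89 open 0.0629 F [-0.6  0.7 -4.1] tilt [ 0.0023 -0.0025] q [-0.84  0.43 -0.4   0.74  0.   -0.77]
```

View pics/w2.png

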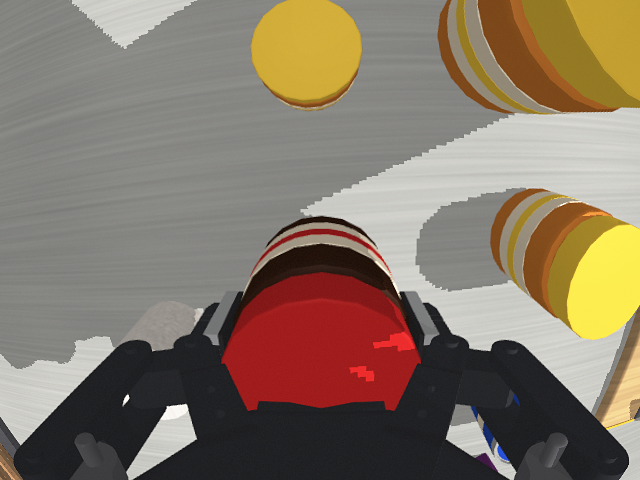

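```bash
python3 -m pendant '[{"slide":[0,0,-40],"roll":0,"jaw":1},{"slide":[0,0,-50],"roll":0,"jaw":1},{"slide":[0,15,-30],"roll":0,"jaw":1},{"slide":[-5,40,0],"roll":0,"jaw":1},{"slide":[-9,50,0],"roll":0,"jaw":1}]'
python3 -m pendant '[{"slide":[-9,55,0],"roll":0,"jaw":1},{"slide":[-9,55,0],"roll":0,"jaw":1},{"slide":[-9,55,0],"roll":0,"jaw":1},{"slide":[-9,55,0],"roll":0,"jaw":1},{"slide":[-9,55,0],"roll":0,"jaw":1}]'
python3 -c "
from h import *
to(.5505,.302,.2)"
```

```text
time: 5.2
ee_pos: [0.4221, -0.2321, 0.192]
tcp_rot: [[-0.997, 0.074, -0.0], [0.074, 0.997, 0.0], [0.0, 0.0, -1.0]]
wrist_force: [1.3, 0.6, -3.8]
opening: 0.0635
time: 5.82
ee_pos: [0.4866, 0.0402, 0.1917]
tcp_rot: [[-0.997, 0.072, -0.001], [0.072, 0.997, -0.0], [0.001, -0.0, -1.0]]
wrist_force: [0.8, -0.3, -3.4]
opening: 0.0628
t 5.83 pos [0.4866 0.0402 0.1917] slide mm [-44.9 265.7  -8.3] yaw 175.88 jawyaw 85.88 open 0.0628 F [ 0.8 -0.3 -3.4] tilt [-0.0007 -0.0001] q [-0.07  0.25 -0.32  1.   -0.    0.  ]
```

```bash
python3 -m pendant '[{"slide":[-9,55,0],"roll":0,"jaw":1},{"slide":[-9,55,0],"roll":0,"jaw":1},{"slide":[-9,55,0],"roll":0,"jaw":1},{"slide":[-9,55,0],"roll":0,"jaw":1},{"slide":[-7,38,0],"roll":0,"jaw":1}]'
python3 -m pendant '[{"slide":[0,0,15],"roll":0,"jaw":1},{"slide":[0,0,0],"roll":0,"jaw":1}]'
python3 -c "
from h import *
to(.5505,.302,.06)
cap('top','t1.png');cap('scene','s1.png')"
```

```text
time: 6.45
ee_pos: [0.5479, 0.2949, 0.1911]
tcp_rot: [[-0.998, 0.07, -0.001], [0.07, 0.998, -0.0], [0.001, -0.0, -1.0]]
wrist_force: [0.7, -0.3, -2.2]
opening: 0.0626
time: 6.7
ee_pos: [0.5466, 0.2917, 0.175]
tcp_rot: [[-0.997, 0.071, -0.004], [0.071, 0.997, -0.002], [0.004, -0.002, -1.0]]
wrist_force: [0.1, 0.1, -3.1]
opening: 0.0628
t 6.7 pos [0.5466 0.2917 0.175 ] slide mm [ -3.6  10.8 114.9] yaw 175.9 jawyaw 85.9 open 0.0628 F [ 0.1  0.1 -3.1] tilt [-0.0041 -0.002 ] q [ 0.37  0.51  0.03  1.09 -0.    0.44]
```

View pics/s1.png

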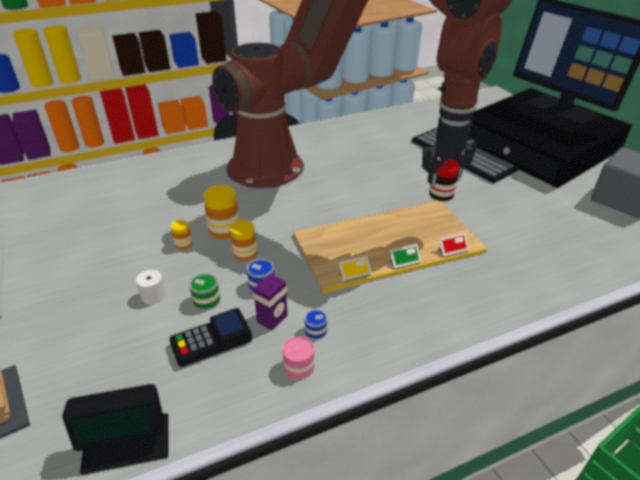

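View pics/t1.png

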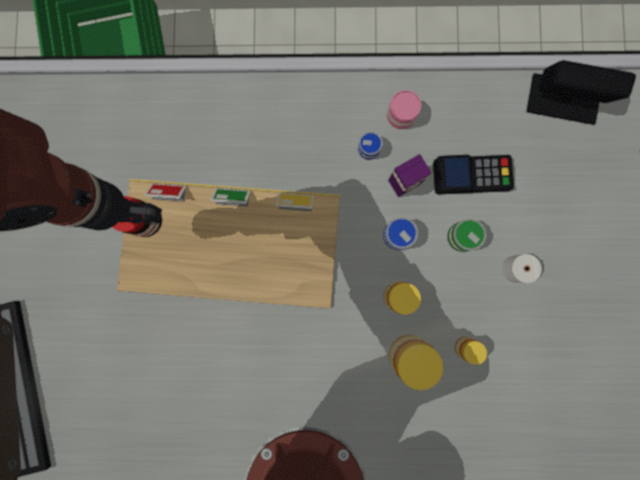

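Both pictures show the spread held upright behind the red ticket. Now lowering it.

```bash
python3 -m pendant '[{"slide":[-3,9,25],"roll":0,"jaw":1},{"slide":[0,1,40],"roll":0,"jaw":1},{"slide":[0,0,30],"roll":0,"jaw":1},{"slide":[0,0,15],"roll":0,"jaw":1},{"slide":[0,0,0],"roll":0,"jaw":1}]'
python3 -c "
from h import *
to(.5505,.302,.0487)"
```

```text
time: 7.42
ee_pos: [0.5517, 0.3016, 0.0672]
tcp_rot: [[-0.997, 0.073, -0.001], [0.073, 0.997, -0.0], [0.001, -0.0, -1.0]]
wrist_force: [-0.3, -0.1, -3.3]
opening: 0.0632
t 7.42 pos [0.5517 0.3016 0.0672] slide mm [ 1.2  0.3 18.5] yaw 175.84 jawyaw 85.84 open 0.0632 F [-0.3 -0.1 -3.3] tilt [-0.001  -0.0004] q [ 0.38  0.61 -0.09  0.87 -0.    0.46]
```

```bash
python3 -m pendant '[{"slide":[0,0,11],"roll":0,"jaw":1},{"slide":[0,0,5],"roll":0,"jaw":1},{"slide":[0,0,2],"roll":0,"jaw":1},{"slide":[0,0,0],"roll":0,"jaw":1}]'
python3 -c "
from h import *
to(.5505,.302,.0487)"
```

```text
time: 7.92
ee_pos: [0.552, 0.3024, 0.0494]
tcp_rot: [[-0.997, 0.072, 0.0], [0.072, 0.997, 0.0], [-0.0, 0.0, -1.0]]
wrist_force: [-0.3, 0.3, -4.4]
opening: 0.0633
t 7.92 pos [0.552  0.3024 0.0494] slide mm [ 1.5 -0.5  0.7] yaw 175.89 jawyaw 85.89 open 0.0633 F [-0.3  0.3 -4.4] tilt [0.0001 0.    ] q [ 0.39  0.63 -0.11  0.83 -0.    0.46]
```

```bash
python3 -m pendant '[{"slide":[0,0,1],"roll":0,"jaw":1},{"slide":[0,0,0.5],"roll":0,"jaw":1},{"slide":[0,0,0],"roll":0,"jaw":1}]'
python3 -c "
from h import *
to(.5505,.302,.0487)"
```

```text
time: 8.3
ee_pos: [0.5522, 0.3025, 0.0485]
tcp_rot: [[-0.997, 0.072, 0.001], [0.072, 0.997, 0.0], [-0.001, 0.0, -1.0]]
wrist_force: [-2.8, -0.7, 5.1]
opening: 0.0628
t 8.3 pos [0.5522 0.3025 0.0485] slide mm [ 1.6 -0.6 -0.2] yaw 175.89 jawyaw 85.89 open 0.0628 F [-2.8 -0.7  5.1] tilt [0.0008 0.0003] q [ 0.39  0.63 -0.11  0.82 -0.    0.46]
```

Contact. Release and go up.

```bash
python3 -m pendant '[{"slide":[0,0,0],"roll":0,"jaw":0.2},{"slide":[0,0,0],"roll":0,"jaw":-0.4},{"slide":[0,0,0],"roll":0,"jaw":-1},{"slide":[0,0,0],"roll":0,"jaw":-1},{"slide":[0,0,-15],"roll":0,"jaw":-1}]'
python3 -c "
from h import *
to(.5505,.302,.0487)"
```

```text
time: 8.93
ee_pos: [0.5511, 0.302, 0.0623]
tcp_rot: [[-0.997, 0.072, -0.002], [0.072, 0.997, -0.001], [0.002, -0.001, -1.0]]
wrist_force: [-0.3, -0.3, 0.5]
opening: 0.0853
t 8.93 pos [0.5511 0.302  0.0623] slide mm [ 0.6 -0.  13.6] yaw 175.88 jawyaw 85.88 open 0.0853 F [-0.3 -0.3  0.5] tilt [-0.0021 -0.0008] q [ 0.38  0.62 -0.1   0.86  0.    0.46]
```

```bash
python3 -m pendant '[{"slide":[0,0,-40],"roll":0,"jaw":-1},{"slide":[0,0,-50],"roll":0,"jaw":-1},{"slide":[0,-15,-20],"roll":0,"jaw":-1},{"slide":[-2,-40,0],"roll":0,"jaw":-1},{"slide":[-2,-55,0],"roll":0,"jaw":-1}]'
python3 -m pendant '[{"slide":[-2,-60,0],"roll":0,"jaw":-1},{"slide":[-2,-60,0],"roll":0,"jaw":-1},{"slide":[-2,-60,0],"roll":0,"jaw":-1},{"slide":[-2,-60,0],"roll":0,"jaw":-1},{"slide":[-2,-60,0],"roll":0,"jaw":-1}]'
python3 -m pendant '[{"slide":[-2,-60,0],"roll":0,"jaw":-1},{"slide":[-2,-60,0],"roll":0,"jaw":-1},{"slide":[-2,-60,0],"roll":0,"jaw":-1},{"slide":[-1,-35,0],"roll":0,"jaw":-1},{"slide":[0,0,0],"roll":0,"jaw":-1}]'
python3 -c "
from h import *
to(.5263,-.3325,.012)
c=cap('top','t2.png')"
```

```text
time: 9.55
ee_pos: [0.5479, 0.1915, 0.1733]
tcp_rot: [[-0.998, 0.07, 0.001], [0.07, 0.998, 0.0], [-0.001, 0.0, -1.0]]
wrist_force: [0.7, -1.2, -0.6]
opening: 0.0855
time: 10.18
ee_pos: [0.5358, -0.1098, 0.1732]
tcp_rot: [[-0.997, 0.072, 0.0], [0.072, 0.997, -0.0], [-0.0, -0.0, -1.0]]
wrist_force: [0.5, 0.4, 0.9]
opening: 0.0855
time: 10.8
ee_pos: [0.527, -0.3253, 0.1726]
tcp_rot: [[-0.997, 0.075, -0.0], [0.075, 0.997, -0.0], [0.0, -0.0, -1.0]]
wrist_force: [-0.4, 1.3, 0.2]
opening: 0.0852
t 10.8 pos [ 0.527  -0.3253  0.1726] slide mm [ 1.000e-01 -7.200e+00  1.606e+02] yaw 175.68 jawyaw 85.68 open 0.0852 F [-0.4  1.3  0.2] tilt [-0.0003 -0.0003] q [-0.67  0.5   0.02  1.08 -0.   -0.6 ]
```

View pics/t2.png

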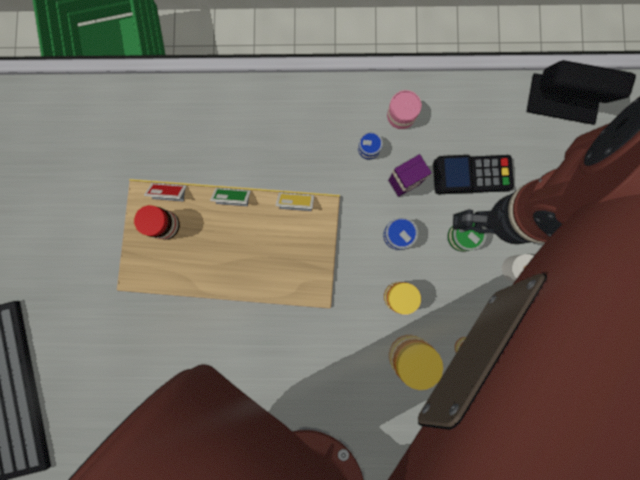

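The spread stands upright behind the red ticket, lid at (152,221). Going down on the green tin.

```bash
python3 -c "
from h import *
c=load('top');print(ray(c,152.3,221.3,.105))"
python3 -m pendant '[{"slide":[0,-6,40],"roll":0,"jaw":-1},{"slide":[0,0,50],"roll":0,"jaw":-1},{"slide":[0,0,40],"roll":0,"jaw":-1},{"slide":[0,0,20],"roll":0,"jaw":-1},{"slide":[0,0,8],"roll":0,"jaw":-1}]'
python3 -m pendant '[{"slide":[0,0,0],"roll":0,"jaw":-1},{"slide":[0,0,0],"roll":0,"jaw":0.3},{"slide":[0,0,0],"roll":0,"jaw":1},{"slide":[0,0,0],"roll":0,"jaw":1},{"slide":[0,0,0],"roll":0,"jaw":1}]' 40
python3 -c "
from h import *
to(.5263,-.3325,.012)"
```

```text
[0.54787843 0.29504994 0.105     ]
time: 11.48
ee_pos: [0.5269, -0.3268, 0.0138]
tcp_rot: [[-0.998, 0.07, -0.002], [0.07, 0.998, 0.002], [0.002, 0.001, -1.0]]
wrist_force: [-0.2, -0.7, 0.4]
opening: 0.0853
time: 12.1
ee_pos: [0.5285, -0.3292, 0.0164]
tcp_rot: [[-0.997, 0.072, 0.002], [0.072, 0.997, -0.002], [-0.002, -0.001, -1.0]]
wrist_force: [0.1, 0.8, 7.1]
opening: 0.0633
t 12.1 pos [ 0.5285 -0.3292  0.0164] slide mm [ 2.  -3.4  4.4] yaw 175.89 jawyaw 85.89 open 0.0633 F [0.1 0.8 7.1] tilt [ 0.002  -0.0016] q [-0.67  0.66 -0.17  0.75  0.   -0.6 ]
```

```bash
python3 -m pendant '[{"slide":[0,0,-5],"roll":0,"jaw":1},{"slide":[0,0,-20],"roll":0,"jaw":1},{"slide":[0,0,-45],"roll":0,"jaw":1},{"slide":[0,0,-55],"roll":0,"jaw":1},{"slide":[0,20,-30],"roll":0,"jaw":1}]'
python3 - <<'E'
from h import *
to(.5397,.1633,.19)
c=load('top');im=c['img'][:,:,::-1]
cv2.imwrite('pics/c4.png',cv2.resize(im[170:250,120:220],None,fx=7,fy=7,interpolation=cv2.INTER_CUBIC))
E
```

```text
time: 12.72
ee_pos: [0.5298, -0.3099, 0.1731]
tcp_rot: [[-0.997, 0.073, 0.003], [0.073, 0.997, -0.002], [-0.003, -0.002, -1.0]]
wrist_force: [0.3, 1.0, -1.8]
opening: 0.0634
t 12.72 pos [ 0.5298 -0.3099  0.1731] slide mm [ 24.7 472.6 -18. ] yaw 175.8 jawyaw 85.8 open 0.0634 F [ 0.3  1.  -1.8] tilt [ 0.003  -0.0025] q [-0.65  0.49 -0.01  1.07 -0.   -0.58]
```

View pics/c4.png

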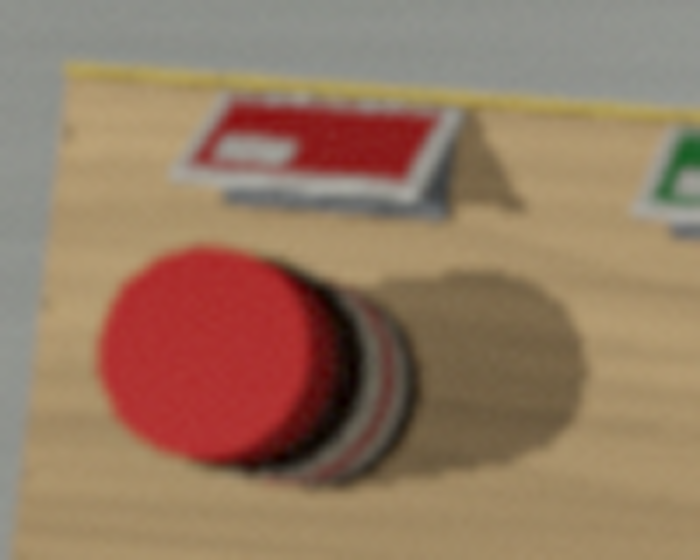

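```bash
python3 -m pendant '[{"slide":[2,45,-10],"roll":0,"jaw":1},{"slide":[3,56,0],"roll":0,"jaw":1},{"slide":[3,56,0],"roll":0,"jaw":1},{"slide":[3,56,0],"roll":0,"jaw":1},{"slide":[3,56,0],"roll":0,"jaw":1}]'
python3 -m pendant '[{"slide":[3,56,0],"roll":0,"jaw":1},{"slide":[3,56,0],"roll":0,"jaw":1},{"slide":[2,50,0],"roll":0,"jaw":1},{"slide":[1,36,0],"roll":0,"jaw":1},{"slide":[0,0,20],"roll":0,"jaw":1}]'
python3 -m pendant '[{"slide":[0,0,30],"roll":0,"jaw":1},{"slide":[0,0,30],"roll":0,"jaw":1},{"slide":[0,0,0],"roll":0,"jaw":1}]'
python3 -c "
from h import *
to(.5415,.1633,.0314)"
```

```text
time: 13.35
ee_pos: [0.534, -0.0375, 0.1802]
tcp_rot: [[-0.997, 0.072, 0.0], [0.072, 0.997, 0.0], [-0.0, 0.0, -1.0]]
wrist_force: [-0.2, -0.0, -1.2]
opening: 0.0636
time: 13.98
ee_pos: [0.5404, 0.1617, 0.161]
tcp_rot: [[-0.998, 0.068, 0.003], [0.068, 0.998, 0.001], [-0.003, 0.001, -1.0]]
wrist_force: [0.2, -0.9, -1.9]
opening: 0.0635
time: 14.35
ee_pos: [0.5377, 0.1586, 0.0983]
tcp_rot: [[-0.997, 0.072, -0.004], [0.072, 0.997, -0.001], [0.004, -0.001, -1.0]]
wrist_force: [-0.5, 0.4, -1.4]
opening: 0.0631
t 14.35 pos [0.5377 0.1586 0.0983] slide mm [-3.8  5.  66.9] yaw 175.89 jawyaw 85.89 open 0.0631 F [-0.5  0.4 -1.4] tilt [-0.0043 -0.0006] q [ 0.16  0.47 -0.26  0.85  0.    0.23]
```

```bash
python3 -m pendant '[{"slide":[-2,4,30],"roll":0,"jaw":1},{"slide":[0,1,20],"roll":0,"jaw":1},{"slide":[0,0,10],"roll":0,"jaw":1},{"slide":[0,0,3],"roll":0,"jaw":1},{"slide":[0,0,0],"roll":0,"jaw":1}]'
python3 -c "
from h import *
to(.5415,.1633,.0314)"
```

```text
time: 14.98
ee_pos: [0.5425, 0.1637, 0.0376]
tcp_rot: [[-0.997, 0.072, 0.001], [0.072, 0.997, 0.0], [-0.001, 0.0, -1.0]]
wrist_force: [0.4, -0.7, -2.0]
opening: 0.0631
t 14.97 pos [0.5425 0.1637 0.0376] slide mm [ 1.  -0.5  6.2] yaw 175.88 jawyaw 85.88 open 0.0631 F [ 0.4 -0.7 -2. ] tilt [0.001  0.0002] q [ 0.16  0.55 -0.31  0.71  0.    0.24]
```

```bash
python3 -m pendant '[{"slide":[0,0,3],"roll":0,"jaw":1},{"slide":[0,0,2],"roll":0,"jaw":1},{"slide":[0,0,1],"roll":0,"jaw":1},{"slide":[0,0,0.5],"roll":0,"jaw":1},{"slide":[0,0,0],"roll":0,"jaw":1}]'
python3 -c "
from h import *
to(.5415,.1633,.0314)"
```

```text
time: 15.6
ee_pos: [0.542, 0.1638, 0.0314]
tcp_rot: [[-0.997, 0.072, 0.001], [0.072, 0.997, -0.0], [-0.001, -0.0, -1.0]]
wrist_force: [-4.5, 0.5, 11.1]
opening: 0.0629
t 15.6 pos [0.542  0.1638 0.0314] slide mm [ 0.5 -0.5 -0. ] yaw 175.89 jawyaw 85.89 open 0.0629 F [-4.5  0.5 11.1] tilt [ 0.0006 -0.0001] q [ 0.16  0.55 -0.32  0.7  -0.    0.24]
```

```bash
python3 -m pendant '[{"slide":[0,0,0],"roll":0,"jaw":0.2},{"slide":[0,0,0],"roll":0,"jaw":-0.4},{"slide":[0,0,0],"roll":0,"jaw":-1},{"slide":[0,0,0],"roll":0,"jaw":-1},{"slide":[0,0,-15],"roll":0,"jaw":-1}]'
python3 -m pendant '[{"slide":[0,0,-40],"roll":0,"jaw":-1},{"slide":[0,0,-55],"roll":0,"jaw":-1},{"slide":[-1,-40,-20],"roll":0,"jaw":-1},{"slide":[-2,-60,0],"roll":0,"jaw":-1},{"slide":[-2,-60,0],"roll":0,"jaw":-1}]'
python3 -m pendant '[{"slide":[-2,-60,0],"roll":0,"jaw":-1},{"slide":[-2,-60,0],"roll":0,"jaw":-1},{"slide":[-2,-50,0],"roll":0,"jaw":-1},{"slide":[-1,-31,0],"roll":0,"jaw":-1},{"slide":[0,0,20],"roll":0,"jaw":-1}]'
python3 -c "
from h import *
to(.53,-.1967,.012)
c=cap('top','t3.png');im=c['img'][:,:,::-1]
cv2.imwrite('pics/c5.png',cv2.resize(im[170:260,140:320],None,fx=4,fy=4,interpolation=cv2.INTER_CUBIC))
"
```

```text
time: 16.23
ee_pos: [0.541, 0.1635, 0.0449]
tcp_rot: [[-0.997, 0.072, -0.002], [0.072, 0.997, -0.0], [0.002, -0.001, -1.0]]
wrist_force: [0.6, -0.1, 0.1]
opening: 0.0851
time: 16.85
ee_pos: [0.5357, 0.0024, 0.1618]
tcp_rot: [[-0.998, 0.071, 0.002], [0.071, 0.998, -0.0], [-0.002, -0.0, -1.0]]
wrist_force: [0.6, 0.2, -0.4]
opening: 0.0857
time: 17.48
ee_pos: [0.5291, -0.2004, 0.1422]
tcp_rot: [[-0.997, 0.075, 0.004], [0.075, 0.997, -0.002], [-0.004, -0.002, -1.0]]
wrist_force: [0.6, 1.1, 0.0]
opening: 0.0857
t 17.48 pos [ 0.5291 -0.2004  0.1422] slide mm [-1.000e-01  4.000e+00  1.302e+02] yaw 175.7 jawyaw 85.7 open 0.0857 F [0.6 1.1 0. ] tilt [ 0.0036 -0.0023] q [-0.49  0.43 -0.2   0.94 -0.   -0.42]
```

View pics/c5.png

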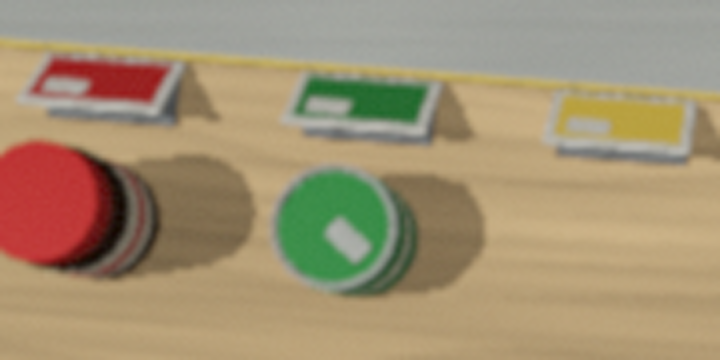

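The green tin stands behind its ticket, lid centre at about (224,227.5) in the full picture.

```bash
python3 -c "
from h import *
c=load('top');print('green',ray(c,224,227.5,.075))"
python3 -m pendant '[{"slide":[0,1,40],"roll":0,"jaw":-1},{"slide":[0,0,45],"roll":0,"jaw":-1},{"slide":[0,0,25],"roll":0,"jaw":-1},{"slide":[0,0,12],"roll":0,"jaw":-1},{"slide":[0,0,0],"roll":0,"jaw":-1}]'
python3 -c "
from h import *
to(.53,-.1967,.012)"
```

```text
green [0.53899384 0.16143121 0.075     ]
time: 18.15
ee_pos: [0.5281, -0.196, 0.0186]
tcp_rot: [[-0.997, 0.071, -0.0], [0.071, 0.997, 0.0], [0.0, 0.0, -1.0]]
wrist_force: [0.5, -0.3, 0.3]
opening: 0.0857
t 18.15 pos [ 0.5281 -0.196   0.0186] slide mm [-1.9 -0.6  6.6] yaw 175.91 jawyaw 85.91 open 0.0857 F [ 0.5 -0.3  0.3] tilt [-0.0003  0.0002] q [-0.49  0.57 -0.34  0.67  0.   -0.41]
```

```bash
python3 -m pendant '[{"slide":[-1,-1,5],"roll":0,"jaw":-1},{"slide":[0,0,0],"roll":0,"jaw":0.3},{"slide":[0,0,0],"roll":0,"jaw":1},{"slide":[0,0,0],"roll":0,"jaw":1},{"slide":[0,0,0],"roll":0,"jaw":1}]' 40
python3 -m pendant '[{"slide":[0,0,0],"roll":0,"jaw":1}]' 40
python3 -c "
from h import *
to(.53,-.1967,.012)"
python3 -m pendant '[{"slide":[0,0,-5],"roll":0,"jaw":1},{"slide":[0,0,-20],"roll":0,"jaw":1},{"slide":[0,0,-50],"roll":0,"jaw":1},{"slide":[0,0,-55],"roll":0,"jaw":1},{"slide":[0,20,-50],"roll":0,"jaw":1}]'
python3 -c "
from h import *
to(.54,.1638,.12)"
```

```text
time: 18.77
ee_pos: [0.5295, -0.1975, 0.0141]
tcp_rot: [[-0.997, 0.072, 0.001], [0.072, 0.997, -0.0], [-0.001, -0.0, -1.0]]
wrist_force: [-1.0, -0.1, 6.6]
opening: 0.0634
time: 18.9
ee_pos: [0.5295, -0.1975, 0.0141]
tcp_rot: [[-0.997, 0.072, 0.001], [0.072, 0.997, -0.001], [-0.001, -0.0, -1.0]]
wrist_force: [-1.0, 0.1, 6.5]
opening: 0.0629
t 18.9 pos [ 0.5295 -0.1975  0.0141] slide mm [-0.4  0.9  2.1] yaw 175.88 jawyaw 85.88 open 0.0629 F [-1.   0.1  6.5] tilt [ 0.0012 -0.0005] q [-0.49  0.57 -0.34  0.66  0.   -0.41]
time: 19.52
ee_pos: [0.5303, -0.178, 0.1954]
tcp_rot: [[-0.997, 0.073, 0.001], [0.073, 0.997, -0.001], [-0.001, -0.001, -1.0]]
wrist_force: [0.6, 0.8, -2.7]
opening: 0.0629
t 19.52 pos [ 0.5303 -0.178   0.1954] slide mm [ 15.5 341.6  75.2] yaw 175.8 jawyaw 85.8 open 0.0629 F [ 0.6  0.8 -2.7] tilt [ 0.0006 -0.0006] q [-0.45  0.38 -0.13  1.07 -0.   -0.38]
```

```bash
python3 -m pendant '[{"slide":[2,50,0],"roll":0,"jaw":1},{"slide":[3,60,0],"roll":0,"jaw":1},{"slide":[3,60,0],"roll":0,"jaw":1},{"slide":[3,60,0],"roll":0,"jaw":1},{"slide":[2,55,0],"roll":0,"jaw":1}]'
python3 -m pendant '[{"slide":[1,40,0],"roll":0,"jaw":1},{"slide":[1,15,0],"roll":0,"jaw":1},{"slide":[0,0,20],"roll":0,"jaw":1},{"slide":[0,0,30],"roll":0,"jaw":1},{"slide":[0,0,0],"roll":0,"jaw":1}]'
python3 -c "
from h import *
to(.54,.1638,.0891)"
```

```text
time: 20.15
ee_pos: [0.5374, 0.1099, 0.1935]
tcp_rot: [[-0.997, 0.071, -0.0], [0.071, 0.997, -0.0], [0.0, -0.0, -1.0]]
wrist_force: [1.2, -0.2, -2.7]
opening: 0.0635
time: 20.78
ee_pos: [0.5381, 0.1619, 0.1416]
tcp_rot: [[-0.997, 0.072, -0.004], [0.072, 0.997, -0.001], [0.004, -0.001, -1.0]]
wrist_force: [-0.6, 0.5, -1.4]
opening: 0.0629
t 20.77 pos [0.5381 0.1619 0.1416] slide mm [-2.   2.1 52.5] yaw 175.85 jawyaw 85.85 open 0.0629 F [-0.6  0.5 -1.4] tilt [-0.0044 -0.001 ] q [ 0.16  0.43 -0.2   0.95 -0.    0.23]
```

```bash
python3 -m pendant '[{"slide":[0,2,20],"roll":0,"jaw":1},{"slide":[0,0,15],"roll":0,"jaw":1},{"slide":[0,0,8],"roll":0,"jaw":1},{"slide":[0,0,0],"roll":0,"jaw":1}]'
python3 -c "
from h import *
to(.54,.1638,.0891)
cap('scene','s2.png');c=cap('top','t4.png')
import cv2
im=c['img'][:,:,::-1];cv2.imwrite('pics/c6.png',cv2.resize(im[170:260,140:320],None,fx=4,fy=4,interpolation=cv2.INTER_CUBIC))
im=load('scene')['img'][200:290,340:500,::-1];cv2.imwrite('pics/c7.png',cv2.resize(im,None,fx=4,fy=4,interpolation=cv2.INTER_CUBIC))
"
```

```text
time: 21.28
ee_pos: [0.5398, 0.1646, 0.1002]
tcp_rot: [[-0.997, 0.072, -0.001], [0.072, 0.997, -0.0], [0.001, -0.0, -1.0]]
wrist_force: [-0.3, 0.8, -1.3]
opening: 0.0632
t 21.27 pos [0.5398 0.1646 0.1002] slide mm [-0.2 -0.8 11.1] yaw 175.88 jawyaw 85.88 open 0.0632 F [-0.3  0.8 -1.3] tilt [-0.0007 -0.0002] q [ 0.17  0.47 -0.25  0.85 -0.    0.24]
```

View pics/c7.png

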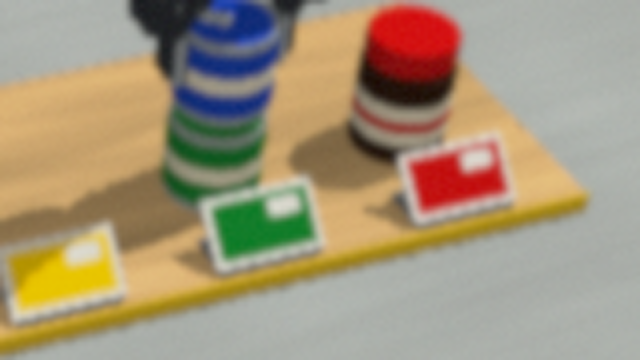

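View pics/s2.png

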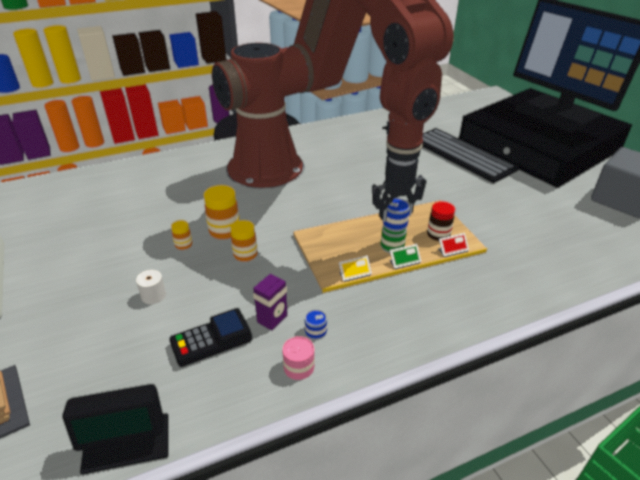

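The stack looks aligned in the scene crop, with the blue axis continuing the green one. Lowering the last bit.

```bash
python3 -m pendant '[{"slide":[0,-1,5],"roll":0,"jaw":1},{"slide":[0,0,3],"roll":0,"jaw":1},{"slide":[0,0,1],"roll":0,"jaw":1},{"slide":[0,0,0],"roll":0,"jaw":1}]'
python3 -c "
from h import *
to(.54,.1638,.0891)"
```

```text
time: 21.88
ee_pos: [0.5399, 0.1639, 0.0912]
tcp_rot: [[-0.997, 0.072, -0.0], [0.072, 0.997, -0.0], [0.0, -0.0, -1.0]]
wrist_force: [0.1, -0.2, -0.9]
opening: 0.063
t 21.88 pos [0.5399 0.1639 0.0912] slide mm [-0.1 -0.   2.1] yaw 175.89 jawyaw 85.89 open 0.063 F [ 0.1 -0.2 -0.9] tilt [-0.0002 -0.    ] q [ 0.17  0.48 -0.26  0.83  0.    0.24]
```

```bash
python3 -m pendant '[{"slide":[0,0,1],"roll":0,"jaw":1},{"slide":[0,0,1],"roll":0,"jaw":1},{"slide":[0,0,0.4],"roll":0,"jaw":1},{"slide":[0,0,0],"roll":0,"jaw":1}]'
python3 -c "
from h import *
to(.54,.1638,.0891)"
```

```text
time: 22.38
ee_pos: [0.54, 0.1639, 0.0892]
tcp_rot: [[-0.997, 0.072, 0.0], [0.072, 0.997, 0.0], [-0.0, 0.0, -1.0]]
wrist_force: [-1.1, 0.1, 2.2]
opening: 0.0632
t 22.38 pos [0.54   0.1639 0.0892] slide mm [ 0.  -0.1  0.1] yaw 175.89 jawyaw 85.89 open 0.0632 F [-1.1  0.1  2.2] tilt [0.0003 0.0001] q [ 0.17  0.48 -0.26  0.83  0.    0.24]
```

```bash
python3 -m pendant '[{"slide":[0,0,0],"roll":0,"jaw":0.2},{"slide":[0,0,0],"roll":0,"jaw":-0.4},{"slide":[0,0,0],"roll":0,"jaw":-1},{"slide":[0,0,0],"roll":0,"jaw":-1},{"slide":[0,0,-15],"roll":0,"jaw":-1}]'
python3 -m pendant '[{"slide":[0,0,-35],"roll":0,"jaw":-1},{"slide":[0,0,-50],"roll":0,"jaw":-1},{"slide":[5,-20,-10],"roll":0,"jaw":-1},{"slide":[15,-50,0],"roll":0,"jaw":-1},{"slide":[17,-55,0],"roll":0,"jaw":-1}]'
python3 -m pendant '[{"slide":[17,-55,0],"roll":0,"jaw":-1},{"slide":[17,-55,0],"roll":0,"jaw":-1},{"slide":[17,-55,0],"roll":0,"jaw":-1},{"slide":[16,-50,0],"roll":0,"jaw":-1},{"slide":[10,-29,0],"roll":0,"jaw":-1}]'
python3 -m pendant '[{"slide":[0,0,20],"roll":0,"jaw":-1},{"slide":[0,0,0],"roll":0,"jaw":-1}]'
python3 -c "
from h import *
to(.3996,-.1964,.028)
c=cap('top','t5.png')
im=c['img'][:,:,::-1];cv2.imwrite('pics/c8.png',cv2.resize(im[170:260,140:320],None,fx=4,fy=4,interpolation=cv2.INTER_CUBIC))
"
```

```text
time: 23.0
ee_pos: [0.5391, 0.1637, 0.1035]
tcp_rot: [[-0.997, 0.072, -0.002], [0.072, 0.997, -0.0], [0.002, -0.001, -1.0]]
wrist_force: [0.1, 0.5, 0.9]
opening: 0.0857
time: 23.62
ee_pos: [0.4933, 0.0405, 0.1991]
tcp_rot: [[-0.998, 0.071, 0.0], [0.071, 0.998, -0.0], [-0.0, -0.0, -1.0]]
wrist_force: [1.1, -1.3, 0.5]
opening: 0.0853
time: 24.25
ee_pos: [0.3982, -0.1981, 0.1991]
tcp_rot: [[-0.997, 0.074, -0.0], [0.074, 0.997, -0.0], [0.0, -0.0, -1.0]]
wrist_force: [-0.2, -0.3, -0.4]
opening: 0.0856
time: 24.5
ee_pos: [0.3983, -0.1958, 0.1781]
tcp_rot: [[-0.997, 0.073, -0.002], [0.073, 0.997, 0.001], [0.002, 0.001, -1.0]]
wrist_force: [0.1, -0.2, -0.0]
opening: 0.0853
t 24.5 pos [ 0.3983 -0.1958  0.1781] slide mm [ -1.7  -0.7 150.1] yaw 175.82 jawyaw 85.82 open 0.0853 F [ 0.1 -0.2 -0. ] tilt [-0.0021  0.0015] q [-0.62  0.18 -0.45  0.95 -0.   -0.55]
```

View pics/c8.png

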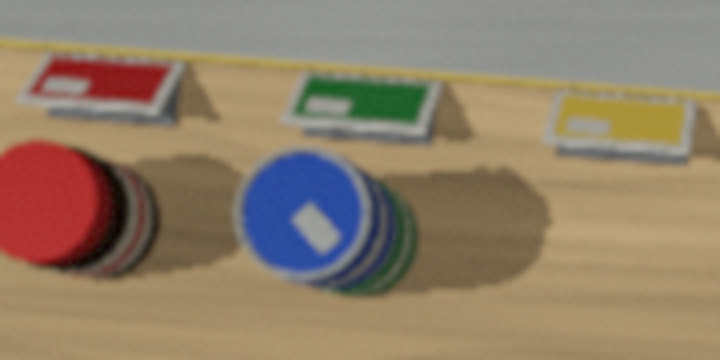

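Blue is stacked on green, lid centre at crop (304,214), which is (216,223.5) in the full picture.

```bash
python3 -c "
from h import *
c=load('top');print('blue',ray(c,216,223.5,.135))"
python3 -m pendant '[{"slide":[-1,0,40],"roll":0,"jaw":-1},{"slide":[0,0,50],"roll":0,"jaw":-1},{"slide":[0,0,35],"roll":0,"jaw":-1},{"slide":[0,0,18],"roll":0,"jaw":-1},{"slide":[0,0,4],"roll":0,"jaw":-1}]'
python3 -m pendant '[{"slide":[0,0,0],"roll":0,"jaw":-1},{"slide":[0,0,0],"roll":0,"jaw":0.3},{"slide":[0,0,0],"roll":0,"jaw":1},{"slide":[0,0,0],"roll":0,"jaw":1},{"slide":[0,0,0],"roll":0,"jaw":1}]' 40
python3 -c "
from h import *
to(.3996,-.1964,.028)"
```

```text
blue [0.5399291 0.1620185 0.135    ]
time: 25.18
ee_pos: [0.4006, -0.1955, 0.0316]
tcp_rot: [[-0.997, 0.071, -0.001], [0.071, 0.997, 0.001], [0.001, 0.001, -1.0]]
wrist_force: [-0.6, 0.6, 0.9]
opening: 0.0855
time: 25.8
ee_pos: [0.4015, -0.1966, 0.033]
tcp_rot: [[-0.997, 0.072, 0.002], [0.072, 0.997, -0.001], [-0.002, -0.001, -1.0]]
wrist_force: [-1.1, 0.9, 6.3]
opening: 0.0631
t 25.8 pos [ 0.4015 -0.1966  0.033 ] slide mm [1.9 0.1 5. ] yaw 175.88 jawyaw 85.88 open 0.0631 F [-1.1  0.9  6.3] tilt [ 0.0015 -0.0012] q [-0.62  0.37 -0.64  0.55 -0.   -0.55]
```

```bash
python3 -m pendant '[{"slide":[0,0,-5],"roll":0,"jaw":1},{"slide":[0,0,-20],"roll":0,"jaw":1},{"slide":[0,0,-45],"roll":0,"jaw":1},{"slide":[0,0,-50],"roll":0,"jaw":1},{"slide":[-10,20,-10],"roll":0,"jaw":1}]'
python3 -m pendant '[{"slide":[-20,42,0],"roll":0,"jaw":1},{"slide":[-25,50,0],"roll":0,"jaw":1},{"slide":[-25,50,0],"roll":0,"jaw":1},{"slide":[-20,45,0],"roll":0,"jaw":1},{"slide":[-12,25,0],"roll":0,"jaw":1}]'
python3 -m pendant '[{"slide":[0,0,30],"roll":0,"jaw":1},{"slide":[0,0,30],"roll":0,"jaw":1},{"slide":[0,0,20],"roll":0,"jaw":1},{"slide":[0,0,0],"roll":0,"jaw":1}]'
python3 -c "
from h import *
to(.5305,.0267,.048)"
```

```text
time: 26.42
ee_pos: [0.4135, -0.1783, 0.1653]
tcp_rot: [[-0.997, 0.074, 0.004], [0.074, 0.997, -0.003], [-0.004, -0.003, -1.0]]
wrist_force: [0.5, 0.2, -3.6]
opening: 0.0627
time: 27.05
ee_pos: [0.5295, 0.0296, 0.162]
tcp_rot: [[-0.998, 0.07, -0.0], [0.07, 0.998, 0.0], [0.0, 0.0, -1.0]]
wrist_force: [-0.4, -0.4, -4.7]
opening: 0.063
time: 27.55
ee_pos: [0.5275, 0.0275, 0.0808]
tcp_rot: [[-0.997, 0.072, -0.004], [0.072, 0.997, 0.0], [0.004, 0.0, -1.0]]
wrist_force: [-0.8, 0.1, -4.1]
opening: 0.063
t 27.55 pos [0.5275 0.0275 0.0808] slide mm [-3.1 -0.5 32.8] yaw 175.89 jawyaw 85.89 open 0.063 F [-0.8  0.1 -4.1] tilt [-0.0036  0.0003] q [-0.09  0.43 -0.37  0.77  0.   -0.01]
```

```bash
python3 -m pendant '[{"slide":[0,0,15],"roll":0,"jaw":1},{"slide":[0,0,10],"roll":0,"jaw":1},{"slide":[0,0,4],"roll":0,"jaw":1},{"slide":[0,0,1],"roll":0,"jaw":1},{"slide":[0,0,0],"roll":0,"jaw":1}]'
python3 -c "
from h import *
to(.5305,.0267,.048)"
```

```text
time: 28.18
ee_pos: [0.5293, 0.0273, 0.0521]
tcp_rot: [[-0.997, 0.072, 0.0], [0.072, 0.997, -0.0], [-0.0, 0.0, -1.0]]
wrist_force: [0.5, -0.0, -3.5]
opening: 0.0628
t 28.18 pos [0.5293 0.0273 0.0521] slide mm [-1.2 -0.5  4.1] yaw 175.88 jawyaw 85.88 open 0.0628 F [ 0.5 -0.  -3.5] tilt [ 0.0003 -0.    ] q [-0.09  0.47 -0.4   0.7   0.   -0.01]
```

```bash
python3 -m pendant '[{"slide":[0,0,2],"roll":0,"jaw":1},{"slide":[0,0,1],"roll":0,"jaw":1},{"slide":[0,0,1],"roll":0,"jaw":1},{"slide":[0,0,0.5],"roll":0,"jaw":1},{"slide":[0,0,0],"roll":0,"jaw":1}]'
python3 -c "
from h import *
to(.5305,.0267,.048)"
```

```text
time: 28.8
ee_pos: [0.5291, 0.0273, 0.0481]
tcp_rot: [[-0.997, 0.072, 0.0], [0.072, 0.997, -0.0], [-0.0, -0.0, -1.0]]
wrist_force: [-3.5, 0.7, 6.4]
opening: 0.0628
t 28.8 pos [0.5291 0.0273 0.0481] slide mm [-1.4 -0.5  0.1] yaw 175.89 jawyaw 85.89 open 0.0628 F [-3.5  0.7  6.4] tilt [ 0.0003 -0.0001] q [-0.09  0.48 -0.41  0.69 -0.   -0.01]
```

```bash
python3 -m pendant '[{"slide":[0,0,0],"roll":0,"jaw":0.2},{"slide":[0,0,0],"roll":0,"jaw":-0.4},{"slide":[0,0,0],"roll":0,"jaw":-1},{"slide":[0,0,0],"roll":0,"jaw":-1},{"slide":[0,0,-15],"roll":0,"jaw":-1}]'
python3 -m pendant '[{"slide":[0,0,-35],"roll":0,"jaw":-1},{"slide":[0,0,-55],"roll":0,"jaw":-1},{"slide":[-5,-15,-40],"roll":0,"jaw":-1},{"slide":[-20,-35,0],"roll":0,"jaw":-1},{"slide":[-27,-47,0],"roll":0,"jaw":-1}]'
python3 -m pendant '[{"slide":[-27,-47,0],"roll":0,"jaw":-1},{"slide":[-26,-45,0],"roll":0,"jaw":-1},{"slide":[-20,-30,0],"roll":0,"jaw":-1},{"slide":[-6,-11,0],"roll":0,"jaw":-1},{"slide":[0,0,0],"roll":-0.16,"jaw":-1}]'
python3 -m pendant '[{"slide":[0,0,0],"roll":-0.16,"jaw":-1},{"slide":[0,0,0],"roll":-0.16,"jaw":-1},{"slide":[0,0,0],"roll":-0.16,"jaw":-1},{"slide":[0,0,0],"roll":-0.01,"jaw":-1},{"slide":[0,0,0],"roll":0,"jaw":-1}]'
python3 -c "
from h import *
to(.643,-.2115,.06)
c=cap('wrist','w3.png');cap('top','t6.png')
"
```

```text
time: 29.42
ee_pos: [0.5284, 0.0273, 0.0622]
tcp_rot: [[-0.997, 0.072, -0.002], [0.072, 0.997, 0.0], [0.002, -0.0, -1.0]]
wrist_force: [0.0, 0.1, 0.5]
opening: 0.0856
time: 30.05
ee_pos: [0.5749, -0.0736, 0.1946]
tcp_rot: [[-0.998, 0.07, 0.003], [0.07, 0.998, -0.0], [-0.003, -0.0, -1.0]]
wrist_force: [0.5, 0.8, 0.2]
opening: 0.0857
time: 30.68
ee_pos: [0.6432, -0.212, 0.1928]
tcp_rot: [[-0.996, -0.09, -0.0], [-0.09, 0.996, 0.0], [0.0, 0.0, -1.0]]
wrist_force: [0.1, 0.4, 0.7]
opening: 0.0853
time: 31.3
ee_pos: [0.6432, -0.211, 0.1929]
tcp_rot: [[-0.839, -0.544, 0.0], [-0.544, 0.839, -0.0], [-0.0, -0.0, -1.0]]
wrist_force: [0.7, -0.9, -0.6]
opening: 0.0856
t 31.3 pos [ 0.6432 -0.211   0.1929] slide mm [  0.5  -0.2 132.9] yaw -147.03 jawyaw 122.97 open 0.0856 F [ 0.7 -0.9 -0.6] tilt [ 0.0002 -0.    ] q [-0.42  0.61  0.25  1.21  0.   -1.  ]
```

View pics/w3.png

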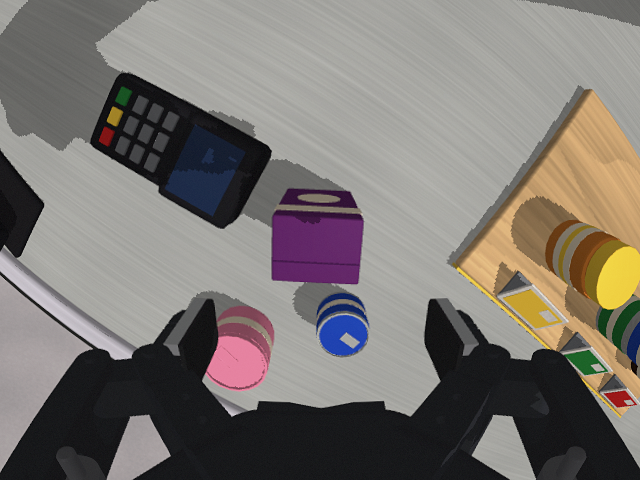

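View pics/t6.png

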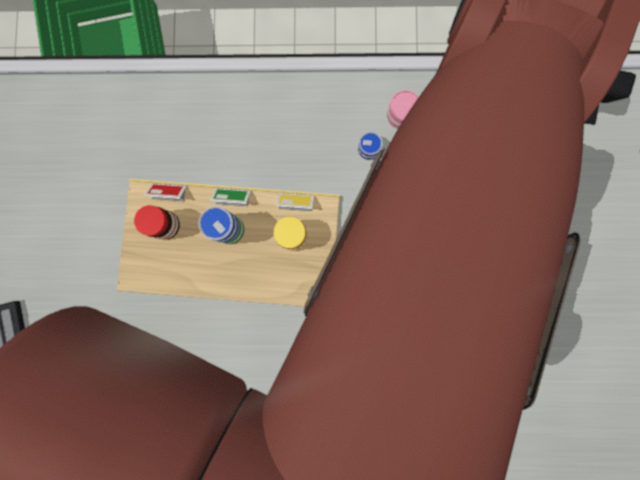

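Wrist picture: tea's top face corners at about (273,212), (363,215), (359,284) and (272,280). The honey stands behind the yellow ticket in the top view, lid (290,233).

```bash
python3 -c "
from h import *
c=load('wrist');s=ctrl.state()
t=[wray(c,s,u,v,.11)[:2] for u,v in [(273,212),(363,215),(359,284),(272,280)]]
print(np.mean(t,0))
for i in range(4):
    d=t[(i+1)%4]-t[i];print(np.linalg.norm(d).round(4),np.degrees(np.arctan2(d[1],d[0])).round(1))
print('honey',ray(load('top'),290,233,.105))
"
```

```text
[ 0.64646273 -0.21278748]
0.0562 121.1
0.0468 31.8
0.0577 -59.7
0.046 -150.0
honey [0.52497718 0.02562533 0.105     ]
```

```bash
python3 -m pendant '[{"slide":[-1,0,30],"roll":0.035,"jaw":-1},{"slide":[0,0,40],"roll":0,"jaw":-1},{"slide":[0,0,35],"roll":0,"jaw":-1},{"slide":[0,0,20],"roll":0,"jaw":-1},{"slide":[0,0,5],"roll":0,"jaw":-1}]'
python3 -m pendant '[{"slide":[0,0,0],"roll":0,"jaw":-1},{"slide":[0,0,0],"roll":0,"jaw":0.2},{"slide":[0,0,0],"roll":0,"jaw":0.6},{"slide":[0,0,0],"roll":0,"jaw":1},{"slide":[0,0,0],"roll":0,"jaw":1}]' 30
python3 -c "
from h import *
to(.645,-.212,.06)"
```

```text
time: 32.02
ee_pos: [0.6432, -0.2105, 0.061]
tcp_rot: [[-0.857, -0.516, -0.002], [-0.516, 0.857, 0.001], [0.001, 0.002, -1.0]]
wrist_force: [0.3, 0.2, 0.3]
opening: 0.0858
time: 32.65
ee_pos: [0.6449, -0.2113, 0.0636]
tcp_rot: [[-0.856, -0.517, 0.002], [-0.517, 0.856, -0.001], [-0.001, -0.002, -1.0]]
wrist_force: [0.2, 0.3, 6.0]
opening: 0.058
t 32.65 pos [ 0.6449 -0.2113  0.0636] slide mm [ 0.3 -0.6  3.6] yaw -148.88 jawyaw 121.12 open 0.058 F [0.2 0.3 6. ] tilt [ 0.0019 -0.0008] q [-0.42  0.7   0.06  0.93  0.   -0.97]
```

```bash
python3 -m pendant '[{"slide":[0,0,-5],"roll":0,"jaw":1},{"slide":[0,0,-20],"roll":0,"jaw":1},{"slide":[0,0,-45],"roll":0,"jaw":1},{"slide":[0,0,-50],"roll":0,"jaw":1},{"slide":[0,0,-15],"roll":0.1,"jaw":1}]'
python3 -m pendant '[{"slide":[0,0,0],"roll":0.15,"jaw":1},{"slide":[0,0,0],"roll":0.15,"jaw":1},{"slide":[0,0,0],"roll":0.15,"jaw":1},{"slide":[0,0,0],"roll":0.065,"jaw":1},{"slide":[0,0,0],"roll":0,"jaw":1}]'
python3 -c "
from h import *
to(.4445,.033,.195)
cap('scene','s3.png')"
```

```text
time: 33.28
ee_pos: [0.6454, -0.2115, 0.2013]
tcp_rot: [[-0.904, -0.427, 0.004], [-0.427, 0.904, -0.002], [-0.003, -0.004, -1.0]]
wrist_force: [0.1, -0.1, -1.2]
opening: 0.0575
time: 33.9
ee_pos: [0.6439, -0.2109, 0.1974]
tcp_rot: [[-0.997, 0.071, -0.0], [0.071, 0.997, 0.0], [0.0, 0.0, -1.0]]
wrist_force: [-0.0, -0.0, -1.2]
opening: 0.0579
t 33.9 pos [ 0.6439 -0.2109  0.1974] slide mm [216.3 229.    2.5] yaw 175.92 jawyaw 85.92 open 0.0579 F [-0.  -0.  -1.2] tilt [-0.0005  0.0002] q [-0.42  0.61  0.26  1.22 -0.   -0.35]
```

View pics/s3.png

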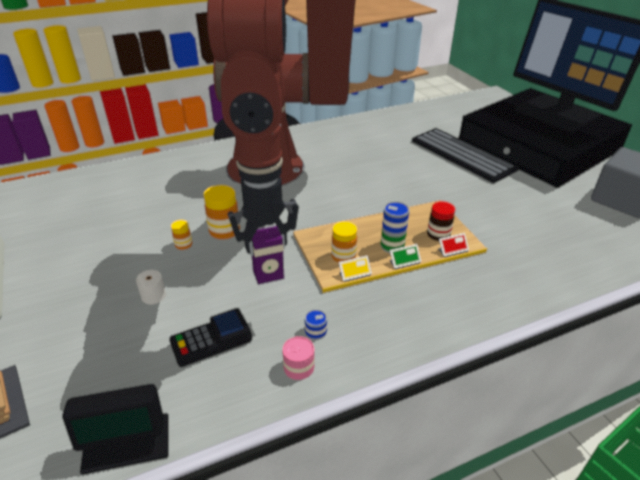

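The tea is held upright, and the other products stand in place behind their tickets. Moving it over.

```bash
python3 -m pendant '[{"slide":[18,15,0],"roll":0,"jaw":1},{"slide":[35,35,0],"roll":0,"jaw":1},{"slide":[38,42,0],"roll":0,"jaw":1},{"slide":[38,42,0],"roll":0,"jaw":1},{"slide":[38,42,0],"roll":0,"jaw":1}]'
python3 -m pendant '[{"slide":[31,33,0],"roll":0,"jaw":1},{"slide":[18,20,0],"roll":0,"jaw":1},{"slide":[0,0,30],"roll":0,"jaw":1},{"slide":[0,0,40],"roll":0,"jaw":1},{"slide":[0,0,20],"roll":0,"jaw":1}]'
python3 -m pendant '[{"slide":[0,0,10],"roll":0,"jaw":1},{"slide":[0,0,0],"roll":0,"jaw":1},{"slide":[0,0,0],"roll":0,"jaw":1}]'
python3 -c "
from h import *
to(.4445,.033,.0786)"
```

```text
time: 34.58
ee_pos: [0.4889, -0.0222, 0.1975]
tcp_rot: [[-0.998, 0.07, 0.0], [0.07, 0.998, 0.0], [-0.0, 0.0, -1.0]]
wrist_force: [1.2, 1.5, -0.7]
opening: 0.0577
time: 35.2
ee_pos: [0.4441, 0.0331, 0.106]
tcp_rot: [[-0.998, 0.07, -0.002], [0.07, 0.998, 0.0], [0.002, 0.0, -1.0]]
wrist_force: [0.2, -0.6, -0.8]
opening: 0.058
time: 35.58
ee_pos: [0.4458, 0.0329, 0.0982]
tcp_rot: [[-0.997, 0.071, 0.001], [0.071, 0.997, -0.0], [-0.001, -0.0, -1.0]]
wrist_force: [-0.4, 0.7, -1.7]
opening: 0.0577
t 35.58 pos [0.4458 0.0329 0.0982] slide mm [ 1.4  0.  19.6] yaw 175.9 jawyaw 85.9 open 0.0577 F [-0.4  0.7 -1.7] tilt [ 0.0014 -0.0001] q [-0.09  0.27 -0.56  0.73  0.   -0.02]
```

```bash
python3 -m pendant '[{"slide":[1,0,10],"roll":0,"jaw":1},{"slide":[0,0,5],"roll":0,"jaw":1},{"slide":[0,0,2],"roll":0,"jaw":1},{"slide":[0,0,0],"roll":0,"jaw":1},{"slide":[0,0,0],"roll":0,"jaw":1}]'
python3 -m pendant '[{"slide":[0,0,1],"roll":0,"jaw":1},{"slide":[0,0,0.7],"roll":0,"jaw":1},{"slide":[0,0,0.5],"roll":0,"jaw":1},{"slide":[0,0,0],"roll":0,"jaw":1}]'
python3 -c "
from h import *
to(.4445,.033,.0786)"
```

```text
time: 36.2
ee_pos: [0.4443, 0.033, 0.0805]
tcp_rot: [[-0.997, 0.072, 0.0], [0.072, 0.997, -0.0], [-0.0, -0.0, -1.0]]
wrist_force: [0.1, 0.8, -1.5]
opening: 0.0573
time: 36.7
ee_pos: [0.4443, 0.033, 0.0785]
tcp_rot: [[-0.997, 0.072, 0.0], [0.072, 0.997, -0.0], [-0.0, -0.0, -1.0]]
wrist_force: [-1.2, -0.4, 5.1]
opening: 0.0576
t 36.7 pos [0.4443 0.033  0.0785] slide mm [-0.2  0.  -0.1] yaw 175.89 jawyaw 85.89 open 0.0576 F [-1.2 -0.4  5.1] tilt [ 0.0004 -0.0001] q [-0.09  0.3  -0.59  0.68 -0.   -0.02]
```

```bash
python3 -m pendant '[{"slide":[0,0,0],"roll":0,"jaw":0.2},{"slide":[0,0,0],"roll":0,"jaw":-0.4},{"slide":[0,0,0],"roll":0,"jaw":-1},{"slide":[0,0,0],"roll":0,"jaw":-1},{"slide":[0,0,-15],"roll":0,"jaw":-1}]'
python3 -m pendant '[{"slide":[0,0,-35],"roll":0,"jaw":-1},{"slide":[0,0,-50],"roll":0,"jaw":-1},{"slide":[10,-30,-35],"roll":0,"jaw":-1},{"slide":[15,-55,0],"roll":0,"jaw":-1},{"slide":[15,-55,0],"roll":0,"jaw":-1}]'
python3 -m pendant '[{"slide":[0,-55,0],"roll":0,"jaw":-1},{"slide":[0,-55,0],"roll":0,"jaw":-1},{"slide":[0,-55,0],"roll":0,"jaw":-1},{"slide":[0,0,0],"roll":0,"jaw":-1},{"slide":[0,0,0],"roll":0,"jaw":-1}]'
python3 - <<'E'
from h import *
to(.4445,.033,.0786)
c=cap('top','t7.png');cap('scene','s4.png')
im=c['img'][:,:,::-1];cv2.imwrite('pics/c9.png',cv2.resize(im[170:310,110:350],None,fx=3.3,fy=3.3,interpolation=cv2.INTER_CUBIC))
E
```

```text
time: 37.33
ee_pos: [0.4432, 0.0331, 0.0926]
tcp_rot: [[-0.997, 0.072, -0.002], [0.072, 0.997, 0.0], [0.002, 0.0, -1.0]]
wrist_force: [0.8, 0.1, 0.2]
opening: 0.0852
time: 37.95
ee_pos: [0.394, -0.105, 0.2138]
tcp_rot: [[-0.998, 0.07, 0.002], [0.07, 0.998, -0.001], [-0.002, -0.001, -1.0]]
wrist_force: [1.5, -0.3, 0.9]
opening: 0.0855
time: 38.58
ee_pos: [0.382, -0.268, 0.2129]
tcp_rot: [[-0.997, 0.072, -0.001], [0.072, 0.997, 0.001], [0.001, 0.001, -1.0]]
wrist_force: [0.3, 0.3, -0.9]
opening: 0.0856
t 38.58 pos [ 0.382  -0.268   0.2129] slide mm [-40.6 304.6 134.6] yaw 175.85 jawyaw 85.85 open 0.0856 F [ 0.3  0.3 -0.9] tilt [-0.0005  0.0009] q [-0.77  0.19 -0.33  1.05  0.   -0.7 ]
```

View pics/c9.png

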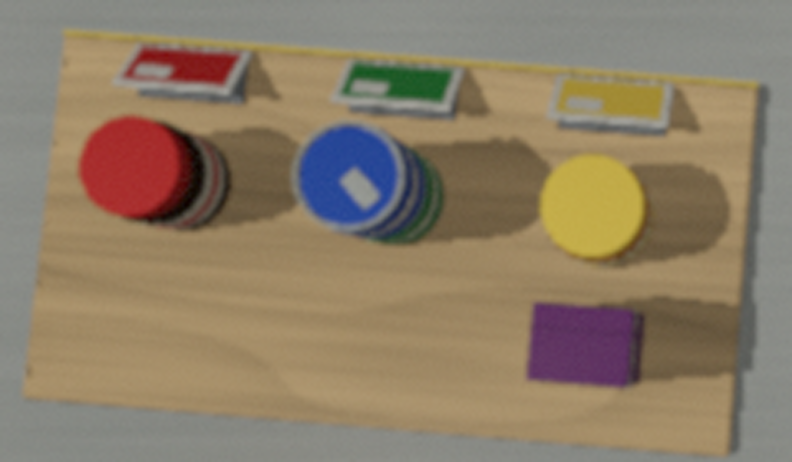

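View pics/s4.png

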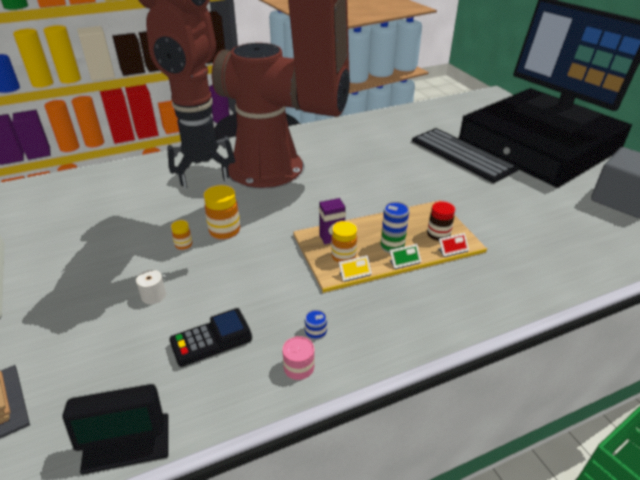

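All five products stand on the board. I'll check their positions in the ticket frames using the crop readings: lids at spread (132,167), blue (349,178), honey (592,206), and tea top corners (535,303), (635,309), (628,385), (528,378).

Run:
```python
from h import *
c=load('top')
def P(x,y,z): return ray(c,110+x/3.3,170+y/3.3,z)[:2]
a=np.radians(-4.3);X=np.array([np.cos(a),np.sin(a)]);Y=np.array([-X[1],X[0]])
T={k:np.array(v)+.015*X for k,v in dict(red=(.6053,.298),green=(.5945,.1592),yel=(.5842,.0226)).items()}
def r(n,p,k): d=p-T[k];print(n,p.round(4),(d@X).round(4),(d@Y).round(4))
r('spread',P(132,167,.105),'red');r('blue',P(349,178,.135),'green');h=P(592,206,.105);r('honey',h,'yel')
t=[P(x,y,.125) for x,y in[(535,303),(635,309),(628,385),(528,378)]];m=np.mean(t,0);r('tea',m,'yel');print(np.linalg.norm(m-h))
for i in range(4):
    d=t[(i+1)%4]-t[i];print(np.linalg.norm(d).round(4),np.degrees(np.arctan2(d[1],d[0])).round(1))
```

```text
spread [0.5492 0.2996] -0.071 -0.0026
blue [0.5391 0.1625] -0.0705 -0.0009
honey [0.5261 0.0268] -0.0733 -0.0002
tea [0.4456 0.0302] -0.1538 -0.0028
0.08056698081937898
0.0571 -93.3
0.0431 175.1
0.0569 86.2
0.0426 -4.7
```

All values are well inside tolerance, so I'm handing the job in.

```bash
python3 -c "
from workcell import ctrl
print(ctrl.job_done(), ctrl.state()['time'])"
```

```text
the job is handed in; nothing more can be done
the job is handed in; nothing more can be done
```

The offer is set out and handed in at about 39 s of the 125 s allowed. The spread, honey and green tin each stand behind their own ticket, the blue tin is on the green tin, and the tea is behind the honey.

I measured these from the last top picture. The calibration is good to about 2 mm:

| Product | Behind its ticket | Sideways of the ticket | Limits |
|---|---|---|---|
| Spread | 71 mm | 3 mm | 45–95 mm, 15 mm |
| Honey | 73 mm | under 1 mm | 45–95 mm, 15 mm |
| Green tin | about 70 mm | about 2 mm | 45–95 mm, 15 mm |
| Tea | 154 mm | 3 mm | over 95 mm, 15 mm |

- **Green tin:** it was measured before the blue tin covered it.
- **Blue tin:** it is within about 1–2 mm of the green tin's centre (limit 12 mm).
- **Tea:** it is about 81 mm from the honey (limit 115 mm) and square to within about 1°.
- **Other checks:** everything looked upright and released, with the gripper clear. The card terminal and till roll look unmoved by eye; I didn't measure them.
- **Disagreements:** the camera and arm positions differed by 2–3 mm, well inside the tolerances. One early reading put the spread 7 mm off sideways, but an enlarged picture showed I had misread the lid's centre.

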